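Scoop a tube offcut against the measuring rail

TASK

Take the bench scoop by its yellow handle and push its lip along the green mat under the red tube offcut, using the fixed measuring rail as the wall to push against, until the offcut is in the pan. Then lift the loaded scoop well clear of the mat, set it down flat on the middle of the round blue rest with the red offcut still in it, and let go. Do not touch the red one with the gripper.

Things in the scene. Friction and masses are not known exactly. Their poses are not given: they have to be found in the camera images.
- scoop: Loose steel bench scoop, 0.22 kg, flat on the mat. Pan 130 (x) x 110 mm (y), floor 2 mm, origin centre of underside. Lip edge at x=+65, 2 mm high; crest 3.6 mm at x=+60. Ribs across the floor, 4 mm high, at x=+40, +18, -4 keep a round part from rolling (rests at x=50). Side and rear walls 24 mm high. Yellow upright handle 44 (x) x 24 (y) x 44 mm tall, centre x=-40, y=0, z=64: grip across y.
- red_offcut: Red gloss-painted tube offcut: smooth cylinder 32 mm in diameter, 60 mm long, 0.06 kg, loose, lying on its side on the mat; can roll. Origin at its centre (16 mm up), y along its axis. Starts 40 to 85 mm in front of the rail's front face, within 9 deg of parallel to it. A black one of the same size lies about 150 mm to one side along the rail; it is not wanted.
- rail: Fixed bright aluminium measuring rail with black ticks: the wall. 30 (x) x 400 (y) x 45 mm high, origin at the centre of its underside on the mat. The face to scoop against is at x = -15 mm in its frame and looks along its -x, towards the robot. Smooth: the offcut slides up it easily. Beyond it stand a putter head, a jar and a ball on a stand.
- rest: Fixed round blue rest disc, 210 mm in diameter, 10 mm thick, on which the loaded scoop is set; origin at the centre of its underside on the mat. It lies left or right of the work; the scoop starts on the other side.
There are look-alikes about, which are no part of the job. Several things look just like the red_offcut: the one meant starts farthest to the robot's left.

How it is judged:
By the outcome, as a careful person would: the job done as asked, in the order asked, and still so for the second after the job is handed in, with the robot touching nothing.
It also fails if it takes over 53 s, if anything falls off the work surface, if the arm or the gripper's body presses on something with over 40 N, if the wrist force passes 120 N, or if a joint passes its speed limit or range.

ROBOT

A 6-joint arm with a two-finger parallel gripper is mounted at the origin on the work surface. World frame = base frame: x ahead of the robot, y to its left, z up, the work surface at z = 0. Lengths are in mm, angles in rad, forces in N, time in s.
With the tool pointing down it reaches from about 275 to 725 mm from the base axis. Payload 5.6 kg.
Tool frame: the origin (TCP) lies between the finger pads; the fingertips stand arm.tips_ahead ahead of it and the grasp point (between the pads) is the TCP (arm.tips_ahead is the distance from the TCP to the fingertips, in mm); z points along the fingers, x is the direction in which the jaws open and shut, and the axes are right-handed (so a half turn about z gives the same grasp; the last joint's range is limited). The gripper opens to 85 mm and grips with 20 to 120 N. Pads are 22 mm wide; open, the fingers measure 114 mm over their backs; the gripper's body (76 mm by 85 mm) begins 54 mm behind the grasp point. The pads swing forward as they close: fully open they stand 13 mm farther back than shut.
Start: joints at [-0.992, 0.255, 0.108, 0, -1.424, -0.285], TCP at [159.295, -526.42, 250.283] pointing down, gripper open.
Joint ranges: [-2.95, 2.95], [-1.21, 1.97], [-1.09, 1.5], [-2.87, 1.71], [-2.94, -0.07], [-3.05, 3.05]. Speed limits (rad/s): [2.57, 2.57, 3.14, 3.14, 3.14, 3.14].

INTERFACE

Orientations are given as a rotation vector (axis times angle).
In Python, from plant import status, optics, sign_off, arm gives the robot as it stands.
- The arm moves only by the tool apply_moves, never from a script. Its argument "rows" is one flat list of numbers, 7 for each row, row after row: the shift along the world's x, y, z normalised to -1 to 1, where 1 is 6 cm, then the turn, a rotation vector about the world's x, y, z normalised to -1 to 1, where 1 is 4 degrees, then the opening, from 0 (shut) to 1 (fully open). In form: [tx, ty, tz, rx, ry, rz, fingers, tx, ty, tz, rx, ry, rz, fingers, ...]. A call has 1 to 10 rows; each row shifts and turns the commanded pose from where the row before left it; what a row does not reach is not made up. A row lasts 1/8 s, in which the tool goes at most 62.5 mm and 10.7 degrees, less where a joint would pass 70% of its speed; a pose out of reach is approached as far as the arm can. A call with a number of a shift or a turn outside -1 to 1 is refused whole. A call with a gripper value outside its range is refused whole. The fingers move at their own pace and stop on an object; "newtons" is the grip in N (left out, the last holds). Time passes only in rows, so rows that do not move let the fingers close. It gives the time, the measured TCP pose, the force and the opening at its end, in the units of the state.
- status.state(): the state, without advancing time (a new reading comes with each control period).
- optics.capture(name): name is "scene" or "top" or "wrist"; returns a dict with "img" (384x512x3 uint8, red, green, blue), "fx", "fy", "cx", "cy" (pixels), "rvec" (rotation vector, rad) and "tvec" (3), from world to camera coordinates, as OpenCV has them. Camera axes: x right, y down, z forward; pixel columns grow to the right and rows downward; lengths in mm; the calibration is good to about 2 mm. The wrist camera is an equidistant fisheye: a pixel r from the principal point sees the ray r / f radians off the axis. A picture is of the moment at which its call begins. There is no depth.
- sign_off(): hands the job in, once; it reports no verdict.
The state is a dict: "time_s": time; "q": joint angles; "joint_vel": joint speeds; "joint_torque": joint torques, N m; "eef_pos": TCP position; "orientation": TCP orientation; "wrist_force": force on the tool from outside, world axes, zero at the start; "torque": the same for the moment, N m; "width": finger opening in mm.
Only numpy, scipy, OpenCV 4.12 (cv2) and the standard library are available. Lean on these libraries where they do the work, as an engineer would, in place of code of your own. Each camera call takes 0.05 s, during which the arm holds its last target.

## Working session

There is one attempt and no reset: what is moved stays moved. The work goes in short steps, Python scripts to look and compute and a tool call to move; the robot and the scene stay as the last step left them, time stands still between calls to the robot, and variables do not carry over. Pictures are saved under pics/ and viewed, and the job is handed in when it is done.

Besides the shell and the picture viewer there is one more tool, called after "Request:" as a command line: name --argument value ..., lists and objects as JSON in quotes. apply_moves: Moves the arm, as the interface text tells. Its arguments: {"type":"object","properties":{"rows":{"type":"array"},"newtons":{"type":"number"}},"required":["rows"]}

```bash
ls; mkdir -p pics
cat > h.py <<'E'
import numpy as np, cv2
from plant import status, optics, arm
def cap(n,fn=None):
    d=optics.capture(n)
    if fn: cv2.imwrite('pics/'+fn,d['img'][:,:,::-1])
    return d
def pose(d):
    R=cv2.Rodrigues(np.array(d['rvec'],float))[0]; t=np.array(d['tvec'],float).ravel(); return R,t
def proj(d,P):
    R,t=pose(d); p=(R@np.atleast_2d(P).T).T+t
    return np.c_[d['fx']*p[:,0]/p[:,2]+d['cx'],d['fy']*p[:,1]/p[:,2]+d['cy']]
def onz(d,uv,z=0):
    R,t=pose(d); uv=np.atleast_2d(uv).astype(float)
    r=np.c_[(uv[:,0]-d['cx'])/d['fx'],(uv[:,1]-d['cy'])/d['fy'],np.ones(len(uv))]@R
    c=-R.T@t; s=(z-c[2])/r[:,2]; return c+r*s[:,None]
E
python3 - <<'E'
from h import *
print(status.state()); print(arm.tips_ahead)
for n in('scene','top'):
    d=cap(n,n+'0.png'); R,t=pose(d); print(n,-R.T@t,R[2],d['fx'],d['cx'],d['cy'])
E
```

```text
pics
{'time_s': 0.0, 'q': array([-9.92357059e-01,  2.55739883e-01,  1.06984535e-01, -5.16735895e-04,
       -1.42388771e+00, -2.84629832e-01]), 'joint_vel': array([-1.91180106e-04,  3.89236410e-04,  1.05152006e-03, -3.94810869e-04,
       -4.31473976e-04,  1.46878848e-05]), 'joint_torque': array([-2.40266425e-03, -3.86626446e+01,  2.37928158e+01,  5.36534026e+00,
       -6.31011761e-03,  2.59683594e-05]), 'eef_pos': array([ 159.22880003, -525.95613882,  249.38518515]), 'orientation': array([-1.87151516e+00, -2.52136136e+00, -1.75743368e-03]), 'wrist_force': array([-0.55588192, -0.00699041,  0.00209558]), 'torque': array([-0.00984142, -0.01653363, -0.03758911]), 'width': 85.18861792455549}
19.0
scene [1086.73962769  538.90296179  848.27224659] [-0.44264944 -0.49339279 -0.74874898] 390.2986777962701 255.63841949645587 195.03106362551222
top [ 533.01536412   -1.08437079 1054.1209453 ] [ 0.08340825 -0.00961216 -0.9964691 ] 380.71085594602965 255.33696409501567 191.91985754141615
```

View pics/scene0.png

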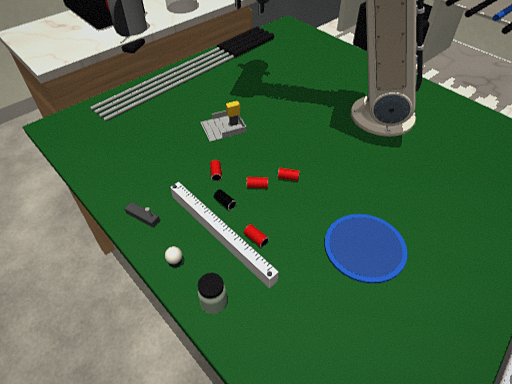

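View pics/top0.png

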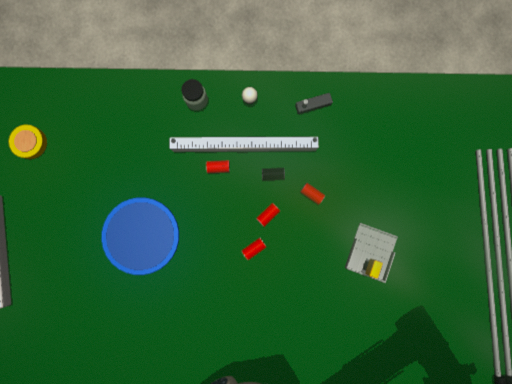

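Run:
```python
from h import *
a=cv2.imread('pics/top0.png'); 
c1=cv2.resize(a[125:265,160:340],None,fx=4,fy=4,interpolation=cv2.INTER_CUBIC)
c2=cv2.resize(a[210:300,330:420],None,fx=6,fy=6,interpolation=cv2.INTER_CUBIC)
cv2.imwrite('pics/c1.png',c1);cv2.imwrite('pics/c2.png',c2)
b=cv2.imread('pics/scene0.png');cv2.imwrite('pics/c3.png',cv2.resize(b[90:150,190:260],None,fx=8,fy=8,interpolation=cv2.INTER_CUBIC))
```

```text
(no output)
```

View pics/c1.png

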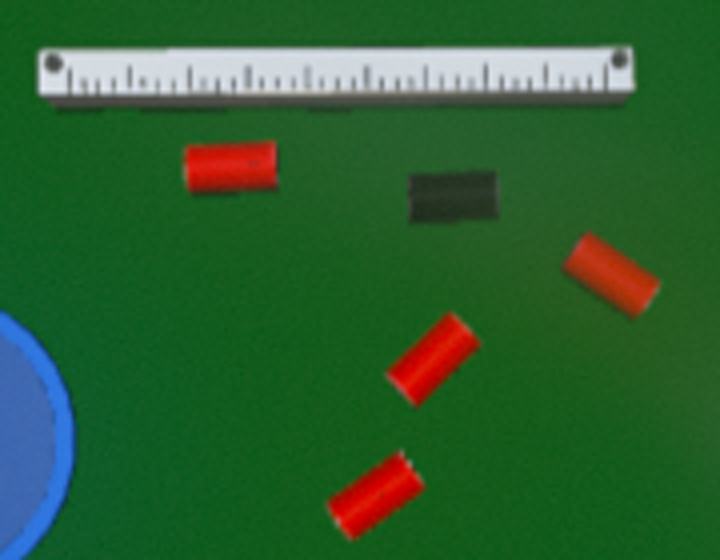

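View pics/c2.png

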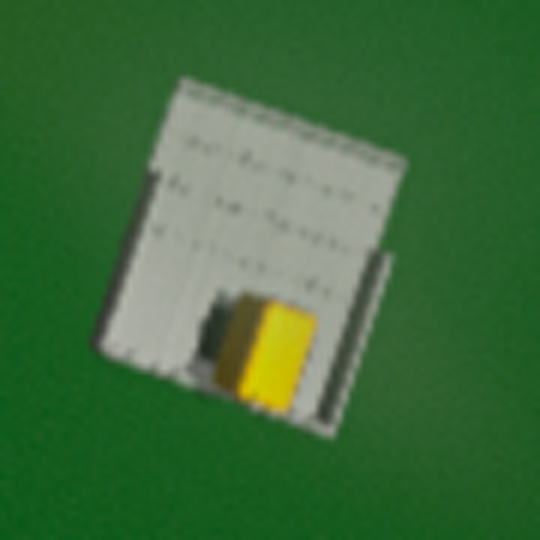

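View pics/c3.png

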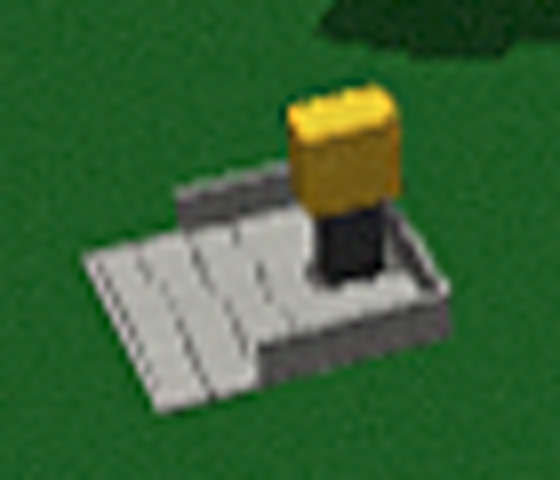

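Run:
```python
from h import *
from scipy.optimize import least_squares
d=cap('top');s=cap('scene')
top=lambda l:np.array(l)/6+np.array([330,210])-.4
T=top([(180,80),(405,160),(267,297),(318,315),(290,413),(240,398),(335,437)])
# left (y+) is image left
M=np.array([[65,55,1],[65,-55,1],[-18,12,86],[-18,-12,86],[-62,-12,86],[-62,12,86],[-65,-55,24]],float)
S=np.array([(85,258),(160,412)])/8+np.array([190,90])-.4
MS=np.array([[65,-55,1],[65,55,1]],float)
def W(p,M):
    c,q=np.cos(p[2]),np.sin(p[2]); return np.c_[p[0]+c*M[:,0]-q*M[:,1],p[1]+q*M[:,0]+c*M[:,1],M[:,2]]
f=lambda p:np.r_[(proj(d,W(p,M))-T).ravel(),(proj(s,W(p,MS))-S).ravel()]
r=least_squares(f,[430,-300,-.3],loss='soft_l1');print('scoop',r.x,np.degrees(r.x[2]),np.round(f(r.x).reshape(-1,2),1).tolist())
print('handle',W(r.x,np.array([[-40,0,64.]])))
# red/blue/rail
c1=lambda l:np.array(l)/4+np.array([160,125])-.4
hsv=cv2.cvtColor(d['img'],cv2.COLOR_RGB2HSV)
m=(((hsv[...,0]<8)|(hsv[...,0]>172))&(hsv[...,1]>150)&(hsv[...,2]>80)).astype(np.uint8)
n,l,st,ce=cv2.connectedComponentsWithStats(m)
for i in range(1,n):
    if st[i,4]>60:
        ys,xs=np.nonzero(l==i); P=onz(d,np.c_[xs,ys],18)[:,:2]; b=cv2.minAreaRect(P.astype(np.float32)); print('red',ce[i],b)
m=((hsv[...,0]>100)&(hsv[...,0]<130)&(hsv[...,1]>120)&(hsv[...,2]>90)).astype(np.uint8)
n,l,st,ce=cv2.connectedComponentsWithStats(m);i=1+np.argmax(st[1:,4]);ys,xs=np.nonzero(l==i);P=onz(d,np.c_[xs,ys],10)[:,:2];print('rest',cv2.minEnclosingCircle(P.astype(np.float32)),P.mean(0))
print('rail top corners',onz(d,c1([(38,50),(634,46),(636,90),(38,95)]),45).round(1).tolist())
```

```text
scoop [ 4.60503213e+02 -3.30070715e+02 -3.34778150e-01] -19.181375059413835 [[-0.4, -0.4], [-0.2, -0.2], [0.3, 0.1], [0.8, 0.4], [-0.0, 0.7], [-0.7, -0.0], [-0.3, -0.0], [-0.9, -0.0], [-0.3, -0.1]]
handle [[ 422.72388368 -316.92832895   64.        ]]
red [217.55833333 166.31666667] ((688.5027465820312, 93.51752471923828), (30.403366088867188, 57.62484359741211), 1.2856205701828003)
red [312.41666667 192.33333333] ((619.5344848632812, -168.37953186035156), (58.96491622924805, 22.218530654907227), 56.73446273803711)
red [267.70338983 214.30084746] ((559.287841796875, -45.58198928833008), (26.905921936035156, 59.67890167236328), 45.57720947265625)
red [253.44351464 248.56066946] ((466.3712463378906, -7.726615905761719), (28.723466873168945, 59.92368698120117), 36.00526809692383)
rest ((497.7697448730469, 301.2104797363281), 104.85890197753906) [497.02413286 301.05972248]
rail top corners [[762.3, 222.5, 45.0], [770.8, -178.3, 45.0], [740.7, -179.6, 45.0], [731.7, 221.6, 45.0]]
```

```bash
cat >> h.py <<'E'
def toolyaw():
    s=status.state(); R=cv2.Rodrigues(np.array(s['orientation']))[0]
    return s['time_s'],np.round(s['eef_pos'],1),'jaw deg',round(np.degrees(np.arctan2(R[1,0],R[0,0])),2),'z',np.round(R[:,2],4),'F',np.round(s['wrist_force'],1),'w',round(s['width'],1),'q',np.round(s['q'],2)
E
python3 -c "
from h import *
print(toolyaw())"
```

```text
(0.2, array([ 159.2, -526.2,  249.7]), 'jaw deg', np.float64(106.83), 'z', array([-4.0e-04,  1.1e-03, -1.0e+00]), 'F', array([-0.7,  0.4, -0.5]), 'w', 85.5, 'q', array([-0.99,  0.26,  0.11, -0.  , -1.42, -0.28]))
```

Request:
apply_moves --rows '[0.488,0.388,-0.1,0,0,-1,1,0.488,0.388,-0.1,0,0,-1,1,0.488,0.388,-0.1,0,0,-1,1,0.488,0.388,-0.1,0,0,-1,1,0.488,0.388,-0.1,0,0,-1,1,0.488,0.388,-0.1,0,0,-1,1,0.488,0.388,-0.1,0,0,-1,1,0.488,0.388,-0.1,0,0,-1,1,0.488,0.388,-0.1,0,0,-1,1,0,0,0,0,0,0,1]'

```text
time_s: 1.45
eef_pos: [424.0, -315.3, 195.3]
orientation: [-2.557, -1.823, 0.001]
wrist_force: [0.2, 0.2, -0.1]
width: 85.3
```

Run:
```python
from h import *
print(toolyaw()); d=cap('wrist','w1.png'); R,t=pose(d); print(-R.T@t,R[2],d['fx'],d['cx'],d['cy'])
```

```text
(1.45, array([ 424. , -315.3,  195.3]), 'jaw deg', np.float64(70.96), 'z', array([-0.0014,  0.001 , -1.    ]), 'F', array([ 0.2,  0.2, -0.1]), 'w', 85.3, 'q', array([-0.34,  0.24, -0.06, -0.  , -1.28, -1.56]))
[ 347.1715918  -288.85566505  317.68038975] [ 0.29759611 -0.10117321 -0.94931583] 297.3186396354542 264.1400251494217 191.12678488897413
```

View pics/w1.png

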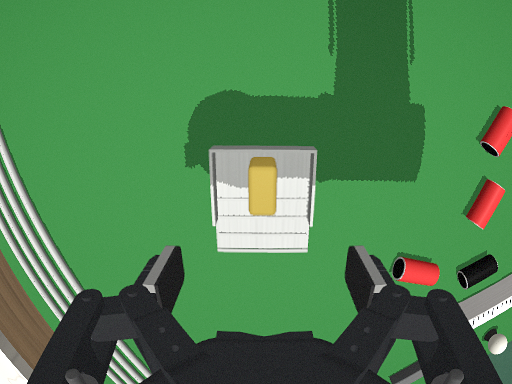

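```bash
cat >> h.py <<'E'
def projw(d,P):
    R,t=pose(d); p=(R@np.atleast_2d(P).T).T+t
    th=np.arctan2(np.hypot(p[:,0],p[:,1]),p[:,2]); ph=np.arctan2(p[:,1],p[:,0])
    return np.c_[d['fx']*th*np.cos(ph)+d['cx'],d['fy']*th*np.sin(ph)+d['cy']]
def W(p,M):
    M=np.atleast_2d(M).astype(float);c,q=np.cos(p[2]),np.sin(p[2]); return np.c_[p[0]+c*M[:,0]-q*M[:,1],p[1]+q*M[:,0]+c*M[:,1],M[:,2]]
E
python3 - <<'E'
from h import *
d=cap('wrist')
p=[460.5,-330.1,-.3348]
M=[[65,55,1],[65,-55,1],[-65,55,24],[-65,-55,24],[-18,12,86],[-18,-12,86],[-62,12,86],[-62,-12,86]]
q=projw(d,W(p,M));print(q.round(0).tolist())
a=d['img'][:,:,::-1].copy()
for u in q: cv2.circle(a,tuple(int(v) for v in u),1,(255,0,255),-1)
cv2.imwrite('pics/w1b.png',cv2.resize(a[130:270,180:340],None,fx=4,fy=4))
E
```

```text
[[307.0, 253.0], [218.0, 253.0], [317.0, 153.0], [209.0, 152.0], [277.0, 220.0], [249.0, 220.0], [278.0, 170.0], [248.0, 170.0]]
```

View pics/w1b.png

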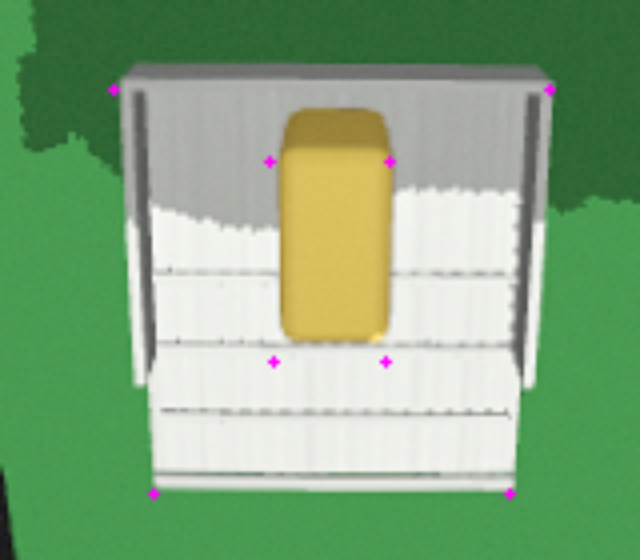

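Request:
apply_moves --rows '[-0.04,0,-0.5,0,0,0,1,0,0,-0.5,0,0,0,1,0,0,-0.5,0,0,0,1,0,0,-0.4,0,0,0,1,0,0,-0.28,0,0,0,1,0,0,0,0,0,0,1]' --newtons 90

```text
time_s: 2.3
eef_pos: [418.9, -317.2, 64.6]
orientation: [-2.559, -1.818, 0.002]
wrist_force: [-0.3, -0.5, 0.4]
width: 85.9
```

Run:
```python
from h import *
print(toolyaw()); d=cap('wrist','w2.png')
```

```text
(2.3, array([ 418.9, -317.2,   64.6]), 'jaw deg', np.float64(70.77), 'z', array([-2.5e-03,  9.0e-04, -1.0e+00]), 'F', array([-0.3, -0.5,  0.4]), 'w', 85.9, 'q', array([-0.35,  0.34, -0.27, -0.  , -0.96, -1.56]))
```

View pics/w2.png

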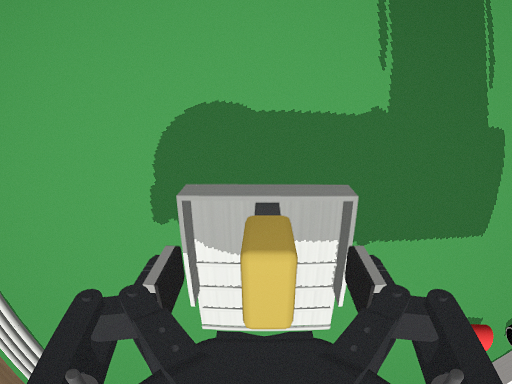

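Request:
apply_moves --rows '[0,0,0,0,0,0,0.6,0,0,0,0,0,0,0.35,0,0,0,0,0,0,0,0,0,0,0,0,0,0,0,0,0,0,0,0,0,0,0,0,0,0,0,0]' --newtons 90

```text
time_s: 3.1
eef_pos: [420.8, -317.1, 66.1]
orientation: [2.559, 1.82, 0.001]
wrist_force: [0.3, 0.8, 6.0]
width: 22.9
```

Run:
```python
from h import *
print(toolyaw()); d=cap('wrist','w3.png')
```

```text
(3.1, array([ 420.8, -317.1,   66.1]), 'jaw deg', np.float64(70.85), 'z', array([ 9.e-04, -6.e-04, -1.e+00]), 'F', array([0.3, 0.8, 6. ]), 'w', 22.9, 'q', array([-0.35,  0.34, -0.27,  0.  , -0.96, -1.56]))
```

View pics/w3.png

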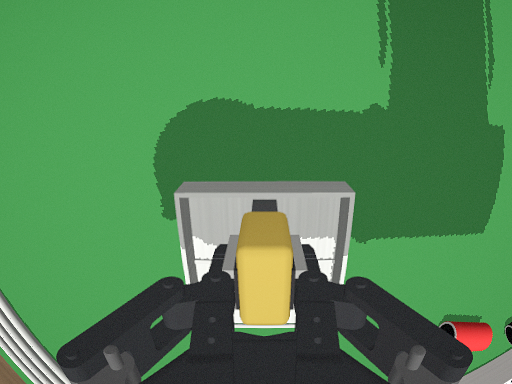

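Request:
apply_moves --rows '[0,0,0.2,0,0,0,0,0,0,0.4,0,0,0,0,0,0,0.5,0,0,0,0,0,0,0.4,0,0,0,0,0,0,0,0,0,0,0]'

```text
time_s: 3.78
eef_pos: [421.2, -317.3, 157.3]
orientation: [2.558, 1.819, 0.003]
wrist_force: [0.3, 0.2, -2.5]
width: 23.0
```

Request:
apply_moves --rows '[0.138,0.456,0,0,0,0.342,0,0.138,0.456,0,0,0,0.342,0,0.138,0.456,0,0,0,0.342,0,0.138,0.456,0,0,0,0.342,0,0.138,0.456,0,0,0,0.342,0,0.138,0.456,0,0,0,0.342,0,0.138,0.456,0,0,0,0.342,0,0.138,0.456,0,0,0,0.342,0,0.138,0.456,0,0,0,0.342,0]'

```text
time_s: 4.9
eef_pos: [494.1, -69.7, 154.0]
orientation: [-2.348, -2.084, 0.003]
wrist_force: [0.2, 0.1, -2.0]
width: 23.0
```

Request:
apply_moves --rows '[0.138,0.456,0,0,0,0.342,0,0.138,0.456,0,0,0,0.342,0,0.138,0.456,0,0,0,0.342,0,0.138,0.456,0,0,0,0.342,0,0.138,0.456,0,0,0,0.342,0,0.138,0.456,0,0,0,0.342,0,0,0,0,0,0,0,0,0,0,0,0,0,0,0]'

```text
time_s: 5.9
eef_pos: [543.8, 93.1, 154.4]
orientation: [-2.195, -2.246, 0.003]
wrist_force: [0.4, 0.2, -2.2]
width: 23.5
```

Run:
```python
from h import *
print(toolyaw()); d=cap('top','t1.png'); s=cap('scene','s1.png'); w=cap('wrist','w4.png')
a=d['img'][:,:,::-1];b=s['img'][:,:,::-1]
cv2.imwrite('pics/t1c.png',np.hstack([cv2.resize(a[120:270,140:330],(760,600),interpolation=cv2.INTER_CUBIC)]))
cv2.imwrite('pics/s1c.png',cv2.resize(b[120:310,150:350],(640,600),interpolation=cv2.INTER_CUBIC))
```

```text
(5.9, array([543.8,  93.1, 154.4]), 'jaw deg', np.float64(91.34), 'z', array([-2.3e-03, -7.0e-04, -1.0e+00]), 'F', array([ 0.4,  0.2, -2.2]), 'w', 23.5, 'q', array([ 0.45,  0.31, -0.07, -0.  , -1.2 , -2.  ]))
```

View pics/t1c.png

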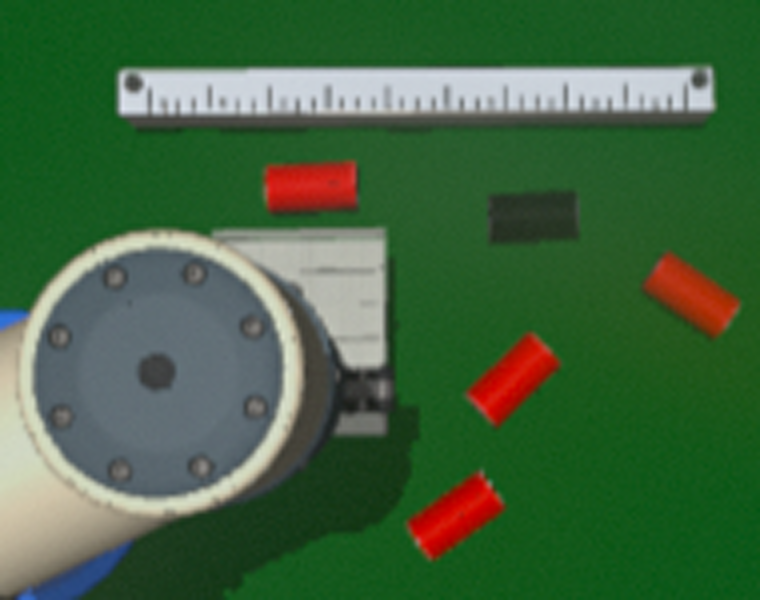

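View pics/s1c.png

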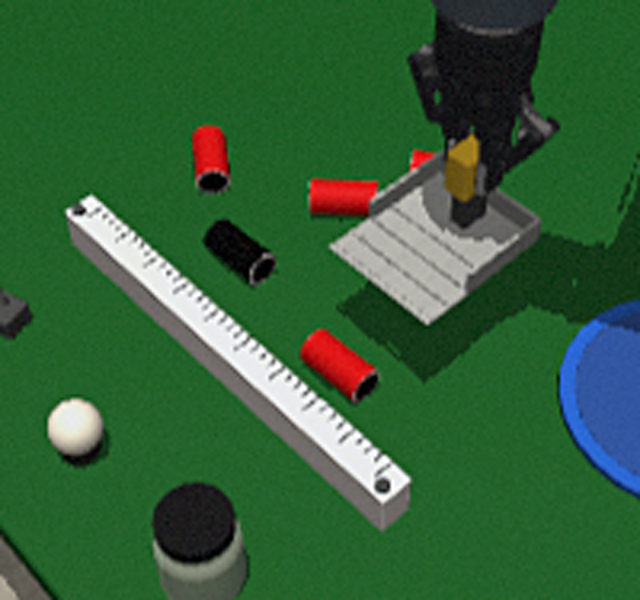

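View pics/w4.png

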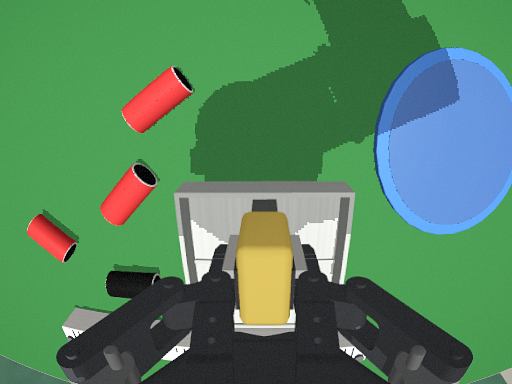

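Run:
```python
from h import *
from scipy.optimize import least_squares
d=cap('top');s=cap('scene')
A=np.array([[385,230],[213,232]])/4+[140,120]-.4   # right(y-), left(y+)
B=np.array([[331,245],[430,325]])/3.2+[150,120]-.4 # y-, y+
f=lambda x:np.r_[(proj(d,x.reshape(2,3))-A).ravel(),(proj(s,x.reshape(2,3))-B).ravel()]
r=least_squares(f,[650,40,90,650,150,90]);X=r.x.reshape(2,3);print(X.round(1),np.abs(r.fun).max(), 'yaw',np.degrees(np.arctan2(-(X[1,0]-X[0,0]),X[1,1]-X[0,1])), X.mean(0))
# offcut via both
for dd,n in((d,'t'),(s,'s')):
    hsv=cv2.cvtColor(dd['img'],cv2.COLOR_RGB2HSV)
    m=(((hsv[...,0]<8)|(hsv[...,0]>172))&(hsv[...,1]>140)&(hsv[...,2]>60)).astype(np.uint8)
    nn,l,st,ce=cv2.connectedComponentsWithStats(m)
    for i in range(1,nn):
        if st[i,4]>60: print(n,ce[i].round(1),st[i],onz(dd,ce[i],17).round(1), onz(dd,ce[i],22).round(1))
```

```text
[[649.7  40.2  95. ]
 [646.8 149.7  92.9]] 0.5891713366081035 yaw 1.4809902773227317 [648.2483671   94.96480998  93.93796692]
t [217.4 166.3] [206 161  23  12 244] [[689.1  93.8  17. ]] [[688.3  93.4  22. ]]
t [312.  192.1] [302 184  22  18 151] [[ 621.4 -166.1   17. ]] [[ 621.  -165.3   22. ]]
t [267.7 214.3] [257 204  22  22 237] [[559.2 -45.6  17. ]] [[559.1 -45.4  22. ]]
t [253.4 248.5] [242 238  24  21 241] [[466.4  -7.8  17. ]] [[466.8  -7.8  22. ]]
s [215.1 167.3] [210 160  12  16 145] [[ 611.5 -174.9   17. ]] [[ 614.4 -170.6   22. ]]
s [256.2 181.8] [247 177  21  11 203] [[559.4 -46.4  17. ]] [[562.6 -42.8  22. ]]
s [254.4 234.1] [244 224  23  22 255] [[688.9  90.1  17. ]] [[691.3  92.8  22. ]]
```

Request:
apply_moves --rows '[0,0,-0.3,0,0,0,0,0,0,-0.5,0,0,0,0,0,0,-0.3,0,0,0,0,0,0,-0.15,0,0,0,0,0,0,-0.1,0,0,0,0,0,0,-0.06,0,0,0,0,0,0,-0.04,0,0,0,0,0,0,0,0,0,0,0]'

```text
time_s: 7.15
eef_pos: [544.7, 93.5, 68.7]
orientation: [2.195, 2.247, 0.0]
wrist_force: [0.1, -0.7, -1.7]
width: 23.2
```

```bash
cat > look.py <<'E'
import sys
from h import *
k=sys.argv[1]
print(toolyaw()); d=cap('top');s=cap('scene');w=cap('wrist')
a=d['img'][:,:,::-1];b=s['img'][:,:,::-1];c=w['img'][:,:,::-1]
cv2.imwrite(f'pics/{k}s.png',cv2.resize(b[165:285,180:310],(650,600),interpolation=cv2.INTER_CUBIC))
cv2.imwrite(f'pics/{k}t.png',cv2.resize(a[120:220,150:280],(780,600),interpolation=cv2.INTER_CUBIC))
cv2.imwrite(f'pics/{k}w.png',c)
E
python3 look.py a
```

```text
(7.15, array([544.7,  93.5,  68.7]), 'jaw deg', np.float64(91.36), 'z', array([ 3.e-04,  1.e-04, -1.e+00]), 'F', array([ 0.1, -0.7, -1.7]), 'w', 23.2, 'q', array([ 0.45,  0.38, -0.19,  0.  , -0.99, -2.  ]))
```

View pics/as.png

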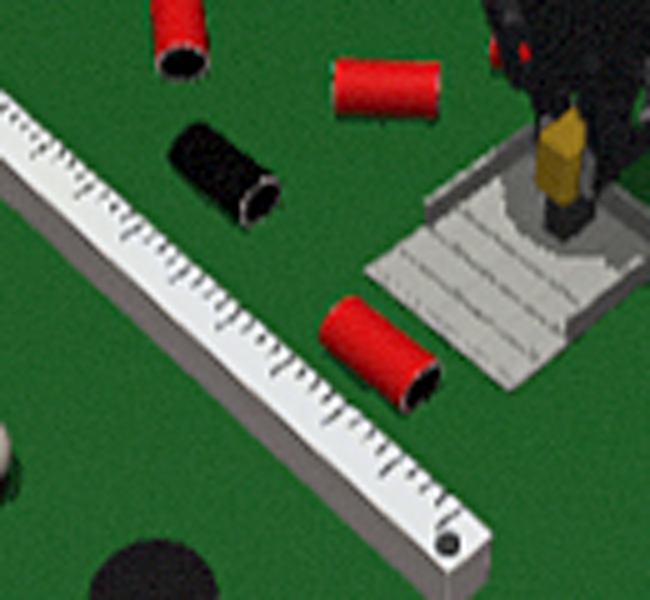

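Request:
apply_moves --rows '[0,0,-0.02,0,0,0,0,0,0,-0.02,0,0,0,0,0,0,0,0,0,0,0]'

```text
time_s: 7.68
eef_pos: [544.7, 93.5, 66.1]
orientation: [2.195, 2.248, 0.0]
wrist_force: [-0.2, -0.2, -1.5]
width: 23.1
```

Request:
apply_moves --rows '[0,0,-0.015,0,0,0,0,0,0,0,0,0,0,0]'

```text
time_s: 7.92
eef_pos: [545.0, 93.6, 66.0]
orientation: [2.194, 2.247, 0.001]
wrist_force: [-2.2, -0.3, 5.4]
width: 23.2
```

Run:
```python
from h import *
s=status.state();print(s['wrist_force'].round(2),s['torque'].round(3))
d=cap('scene');b=d['img'][:,:,::-1]
cv2.imwrite('pics/b.png',cv2.resize(b[185:250,240:320],(800,650),interpolation=cv2.INTER_CUBIC)[:600])
```

```text
[-2.18 -0.27  5.38] [-0.093  0.7   -0.031]
```

View pics/b.png

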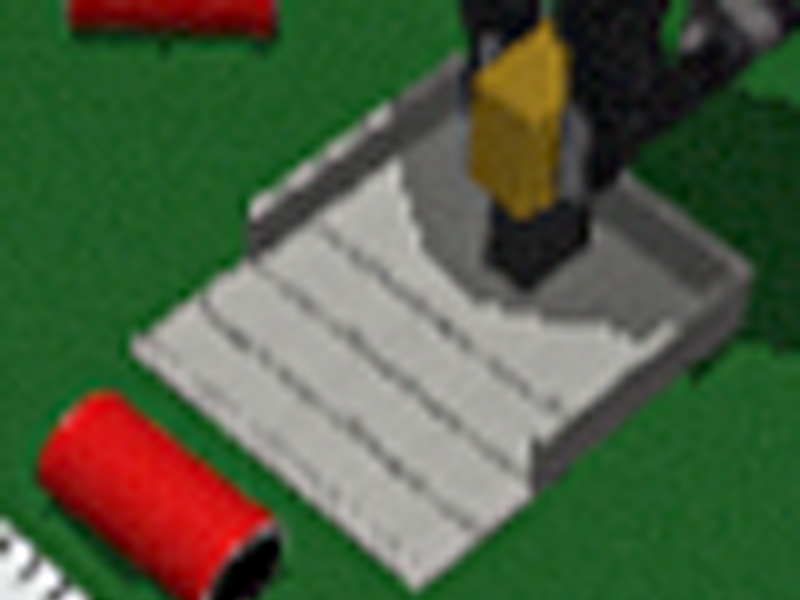

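Request:
apply_moves --rows '[0,0,0,0,0.2,0,0,0,0,0,0,0.1,0,0,0,0,0,0,0,0,0]'

```text
time_s: 8.35
eef_pos: [546.2, 93.7, 66.9]
orientation: [-2.185, -2.239, 0.019]
wrist_force: [-3.4, -0.2, 9.1]
width: 23.0
```

Run:
```python
from h import *
s=status.state();print(s['wrist_force'].round(2),s['torque'].round(3),toolyaw())
```

```text
[-3.43 -0.24  9.06] [-0.319  0.179  0.001] (8.35, array([546.2,  93.7,  66.9]), 'jaw deg', np.float64(91.4), 'z', array([-1.740e-02,  4.000e-04, -9.998e-01]), 'F', array([-3.4, -0.2,  9.1]), 'w', 23.0, 'q', array([ 0.45,  0.4 , -0.17, -0.01, -1.01, -1.99]))
```

Request:
apply_moves --rows '[0.05,0,0,0,0,0,0,0.1,0,0,0,0,0,0,0.1,0,0,0,0,0,0,0.1,0,0,0,0,0,0,0.1,0,0,0,0,0,0,0.1,0,0,0,0,0,0,0.1,0,0,0,0,0,0,0.1,0,0,0,0,0,0,0.1,0,0,0,0,0,0]'

```text
time_s: 9.48
eef_pos: [597.1, 93.7, 67.0]
orientation: [-2.185, -2.239, 0.019]
wrist_force: [-3.9, 0.5, 8.9]
width: 22.8
```

```bash
python3 look.py c; python3 -c "
from h import *
print(status.state()['torque'])"
```

```text
(9.475, array([597.1,  93.7,  67. ]), 'jaw deg', np.float64(91.4), 'z', array([-1.760e-02,  4.000e-04, -9.998e-01]), 'F', array([-3.9,  0.5,  8.9]), 'w', 22.8, 'q', array([ 0.41,  0.48, -0.03, -0.01, -1.07, -1.95]))
[-0.29921443 -0.70808181 -0.02460289]
```

View pics/cs.png

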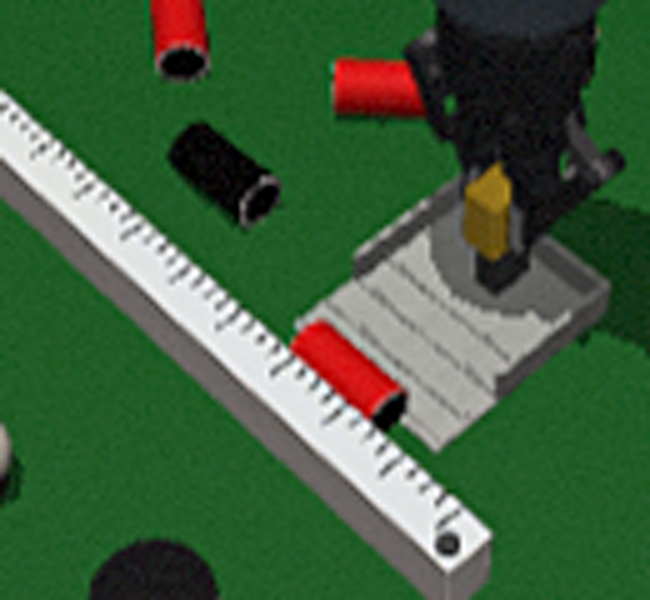

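View pics/ct.png

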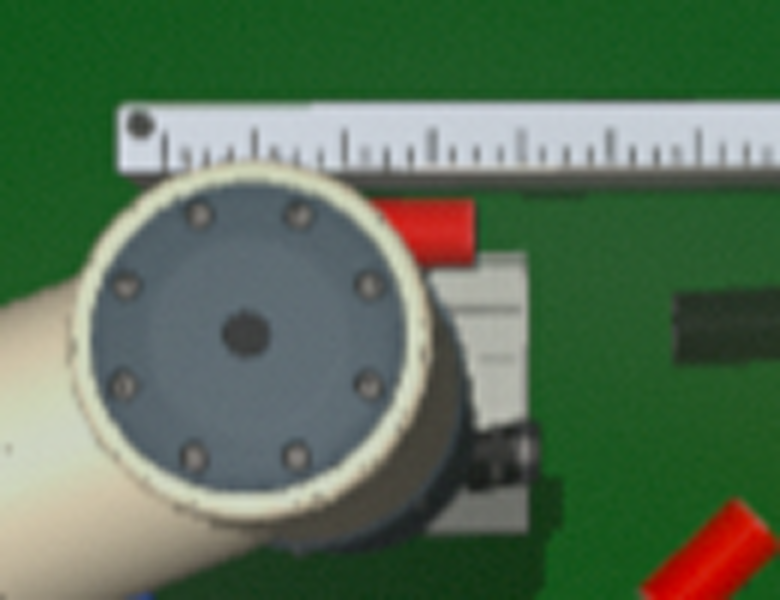

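Request:
apply_moves --rows '[0.06,0,0,0,0,0,0,0.07,0,0,0,0,0,0,0.07,0,0,0,0,0,0,0.07,0,0,0,0,0,0,0.07,0,0,0,0,0,0,0,0,0,0,0,0,0]'

```text
time_s: 10.38
eef_pos: [617.8, 93.7, 67.0]
orientation: [-2.186, -2.239, 0.018]
wrist_force: [-1.5, 0.3, 6.6]
width: 23.1
```

```bash
python3 look.py d; python3 -c "
from h import *
print(status.state()['torque'])"
```

```text
(10.375, array([617.8,  93.7,  67. ]), 'jaw deg', np.float64(91.39), 'z', array([-1.690e-02,  4.000e-04, -9.999e-01]), 'F', array([-1.5,  0.3,  6.6]), 'w', 23.1, 'q', array([ 0.4 ,  0.52,  0.03, -0.01, -1.1 , -1.94]))
[-0.17584806 -0.26332947 -0.02732958]
```

View pics/ds.png

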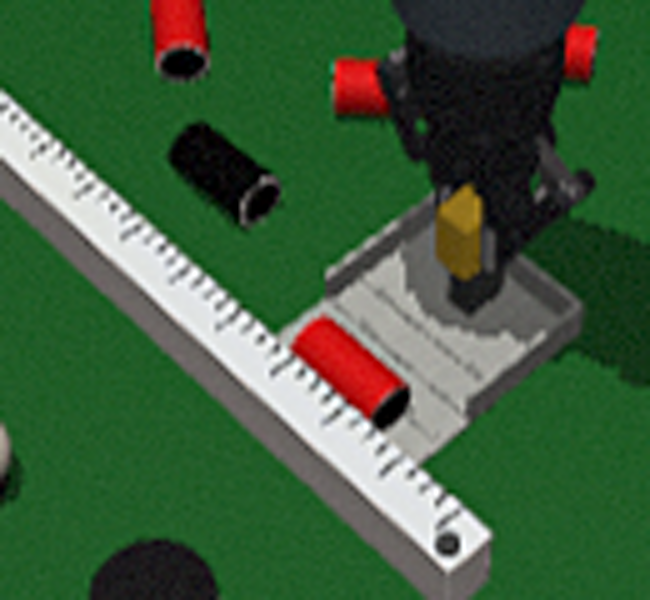

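Request:
apply_moves --rows '[0.05,0,0,0,0,0,0,0.05,0,0,0,0,0,0,0.05,0,0,0,0,0,0,0,0,0,0,0,0,0]'

```text
time_s: 11.02
eef_pos: [626.7, 93.7, 67.0]
orientation: [-2.186, -2.239, 0.018]
wrist_force: [-1.8, 0.0, 7.8]
width: 23.0
```

```bash
python3 look.py e; python3 -c "
from h import *
print(status.state()['torque'])"
```

```text
(11.025, array([626.7,  93.7,  67. ]), 'jaw deg', np.float64(91.39), 'z', array([-1.710e-02,  4.000e-04, -9.999e-01]), 'F', array([-1.8,  0. ,  7.8]), 'w', 23.0, 'q', array([ 0.39,  0.54,  0.06, -0.01, -1.11, -1.93]))
[-0.08045557 -0.12448954  0.02802233]
```

View pics/es.png

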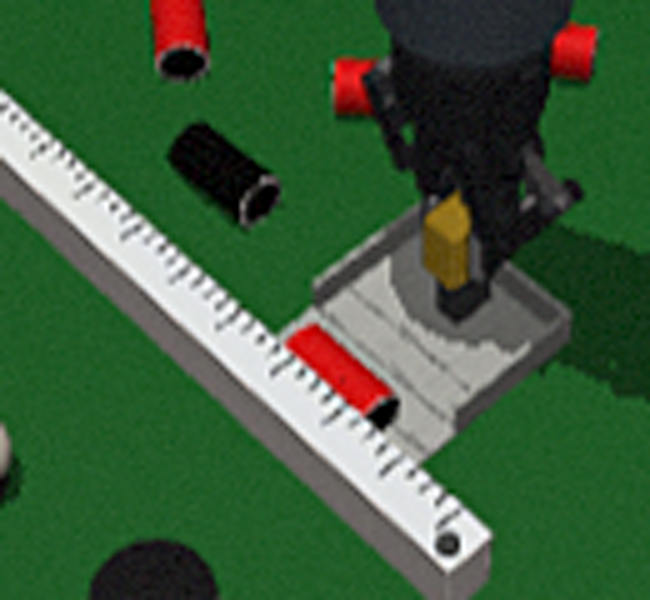

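View pics/et.png

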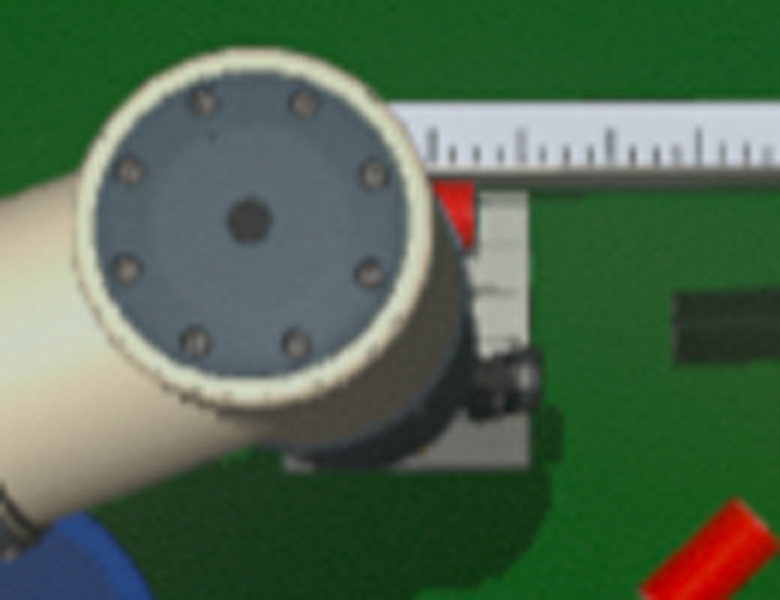

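Request:
apply_moves --rows '[0.04,0,0,0,0,0,0,0.04,0,0,0,0,0,0,0.02,0,0,0,0,0,0,0,0,0,0,0,0,0]'

```text
time_s: 11.68
eef_pos: [629.2, 93.7, 67.5]
orientation: [-2.183, -2.236, 0.026]
wrist_force: [-15.7, 1.6, 18.6]
width: 22.9
```

```bash
python3 look.py f; python3 -c "
from h import *
print(status.state()['torque'])"
```

```text
(11.675, array([629.2,  93.7,  67.5]), 'jaw deg', np.float64(91.37), 'z', array([-0.0236,  0.    , -0.9997]), 'F', array([-15.7,   1.6,  18.6]), 'w', 22.9, 'q', array([ 0.39,  0.54,  0.07, -0.01, -1.12, -1.93]))
[ 0.58682462  4.39574972 -0.14910299]
```

View pics/fs.png

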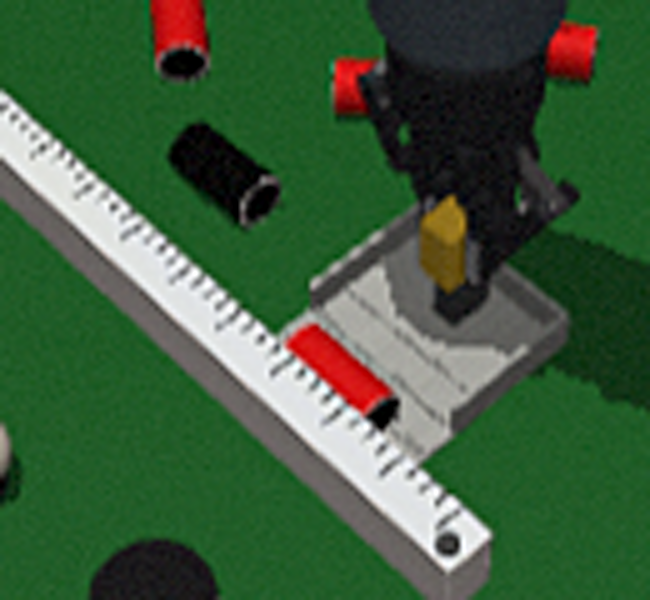

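View pics/ft.png

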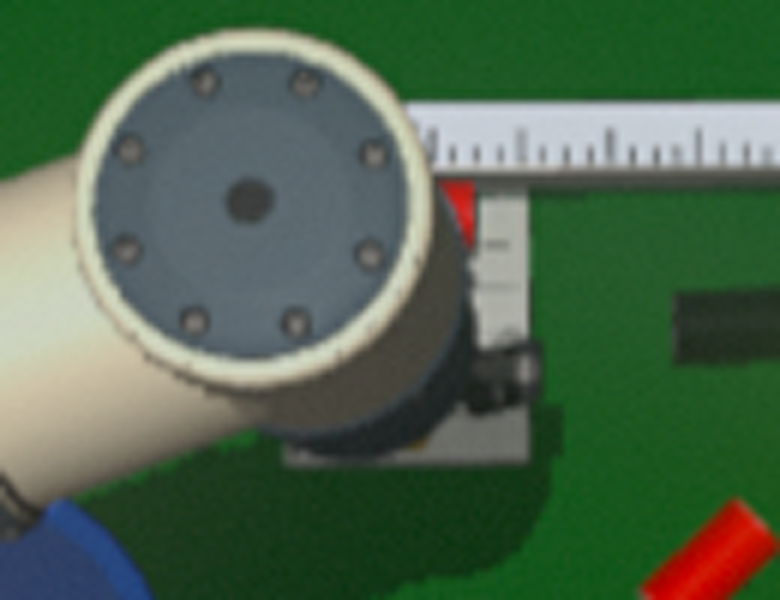

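Request:
apply_moves --rows '[-0.05,0,0,0,0,0,0,-0.06,0,0,0,0,0,0,-0.06,0,0,0,0,0,0,-0.06,0,0,0,0,0,0,-0.03,0,0,0,0,0,0,0,0,0,0,0,0,0]'

```text
time_s: 12.58
eef_pos: [617.4, 93.8, 66.7]
orientation: [-2.186, -2.24, 0.017]
wrist_force: [1.4, 0.5, 6.3]
width: 23.2
```

```bash
python3 look.py g
```

```text
(12.575, array([617.4,  93.8,  66.7]), 'jaw deg', np.float64(91.4), 'z', array([-1.610e-02,  6.000e-04, -9.999e-01]), 'F', array([1.4, 0.5, 6.3]), 'w', 23.2, 'q', array([ 0.4 ,  0.52,  0.03, -0.01, -1.09, -1.94]))
```

View pics/gs.png

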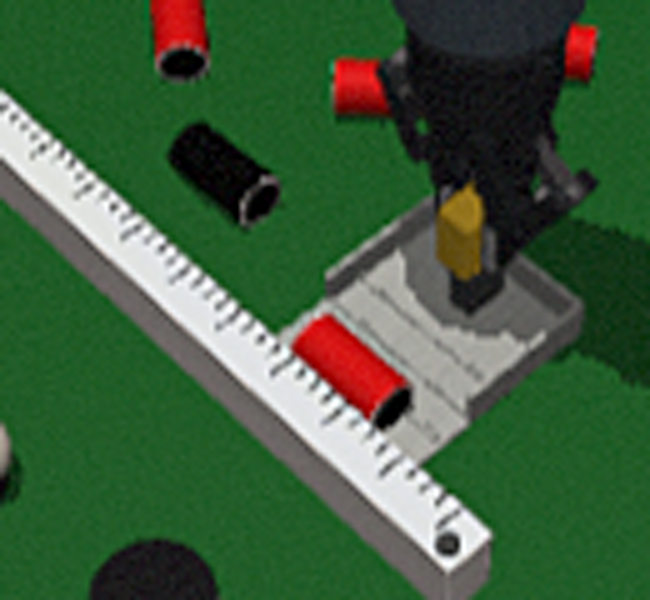

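Request:
apply_moves --rows '[0,0,0.04,0,-0.1,0,0,0,0,0.06,0,-0.2,0,0,0,0,0.12,0,-0.2,0,0,0,0,0.2,0,-0.1,0,0,0,0,0.25,0,0,0,0,0,0,0.25,0,0,0,0,0,0,0.25,0,0,0,0,0,0,0.2,0,0,0,0,0,0,0.12,0,0,0,0,0,0,0.06,0,0,0,0]'

```text
time_s: 13.98
eef_pos: [615.4, 93.5, 158.5]
orientation: [2.185, 2.237, 0.023]
wrist_force: [-0.1, -0.9, -2.7]
width: 22.9
```

```bash
python3 look.py i
```

```text
(13.975, array([615.4,  93.5, 158.5]), 'jaw deg', np.float64(91.35), 'z', array([ 2.090e-02,  1.000e-04, -9.998e-01]), 'F', array([-0.1, -0.9, -2.7]), 'w', 22.9, 'q', array([ 0.41,  0.42,  0.11,  0.01, -1.24, -1.96]))
```

View pics/is.png

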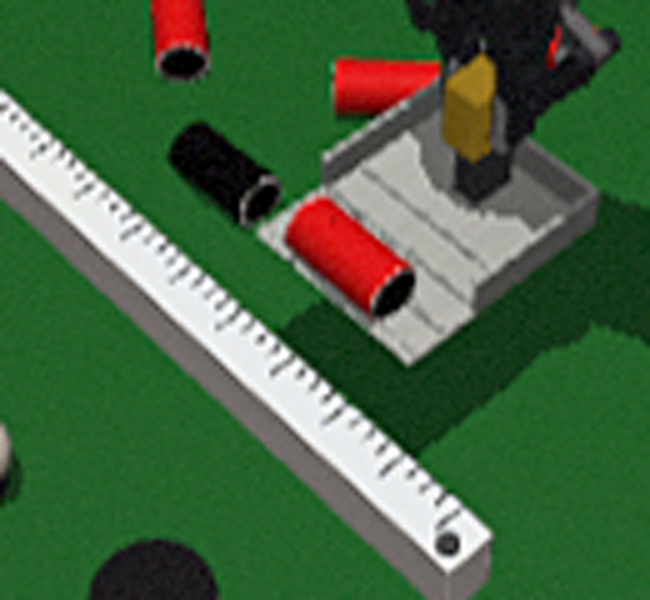

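View pics/it.png

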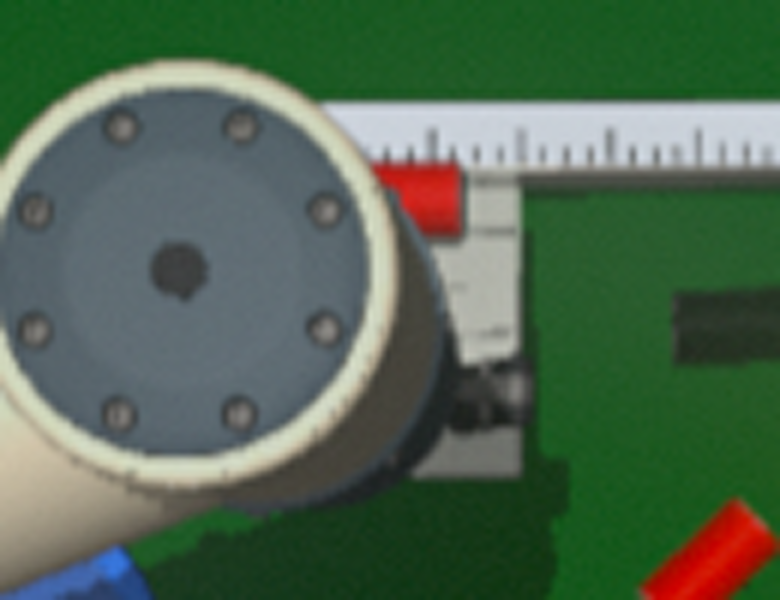

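Request:
apply_moves --rows '[-0.06,0.079,0,0,0,0,0,-0.12,0.158,0,0,0,0,0,-0.18,0.238,0,0,0,0,0,-0.2,0.264,0,0,0,0,0,-0.2,0.264,0,0,0,0,0,-0.2,0.264,0,0,0,0,0,-0.2,0.264,0,0,0,0,0,-0.2,0.264,0,0,0,0,0,-0.2,0.264,0,0,0,0,0,-0.2,0.264,0,0,0,0,0]'

```text
time_s: 15.38
eef_pos: [509.0, 234.0, 158.2]
orientation: [2.185, 2.237, 0.023]
wrist_force: [-1.2, -0.1, -3.0]
width: 23.2
```

Request:
apply_moves --rows '[-0.2,0.264,0,0,0,0,0,-0.2,0.264,0,0,0,0,0,-0.18,0.238,0,0,0,0,0,-0.12,0.158,0,0,0,0,0,-0.1,0.132,0,0,0,0,0,-0.056,0.074,0,0,0,0,0,0,0,0,0,0,0,0,0,0,0,0,0,0,0]'

```text
time_s: 16.38
eef_pos: [458.7, 300.4, 158.2]
orientation: [2.185, 2.236, 0.023]
wrist_force: [0.4, -0.2, -3.2]
width: 23.2
```

```bash
cat > look2.py <<'E'
import sys
from h import *
k=sys.argv[1]
print(toolyaw(),status.state()['torque'].round(2)); d=cap('top');s=cap('scene');w=cap('wrist')
a=d['img'][:,:,::-1];b=s['img'][:,:,::-1];c=w['img'][:,:,::-1]
cv2.imwrite(f'pics/{k}s.png',cv2.resize(b[170:300,290:430],(646,600),interpolation=cv2.INTER_CUBIC))
cv2.imwrite(f'pics/{k}t.png',cv2.resize(a[170:290,80:220],(700,600),interpolation=cv2.INTER_CUBIC))
cv2.imwrite(f'pics/{k}w.png',c)
E
python3 look2.py j
```

```text
(16.375, array([458.7, 300.4, 158.2]), 'jaw deg', np.float64(91.33), 'z', array([ 2.100e-02, -1.000e-04, -9.998e-01]), 'F', array([ 0.4, -0.2, -3.2]), 'w', 23.2, 'q', array([ 0.88,  0.29, -0.1 ,  0.02, -1.18, -2.43])) [0.03 0.23 0.02]
```

View pics/js.png

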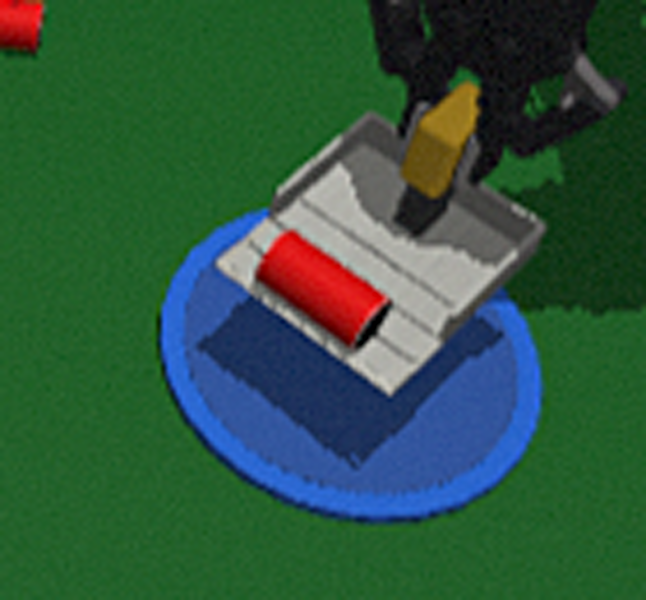

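View pics/jt.png

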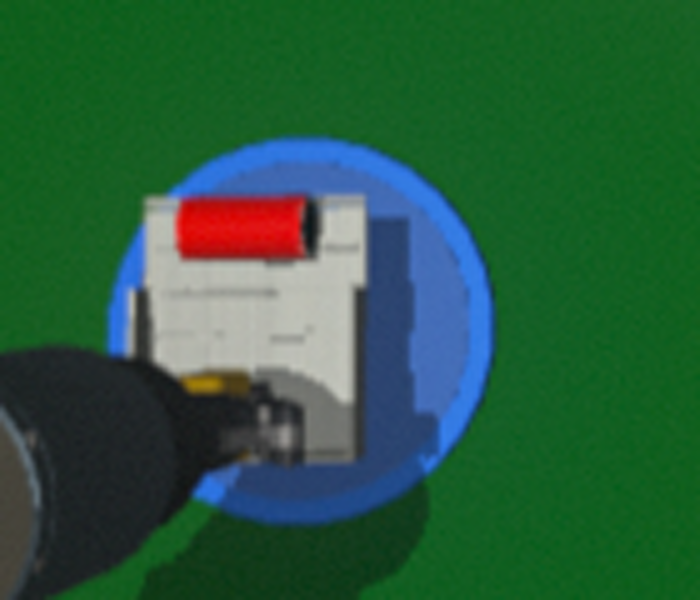

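View pics/jw.png

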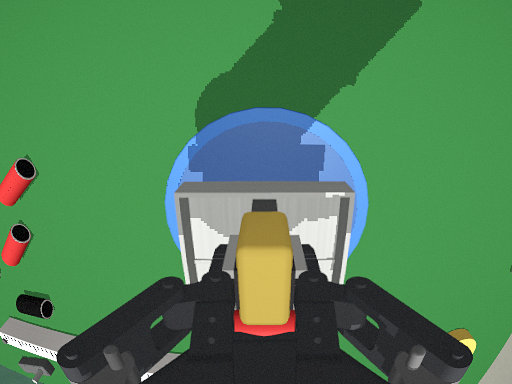

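```bash
cat > fit.py <<'E'
from h import *
from scipy.optimize import least_squares
from scipy.spatial.transform import Rotation as Ro
def fit(A,MA,B,MB,x0):
    d=cap('top');s=cap('scene')
    Wp=lambda x,M:Ro.from_euler('ZYX',x[3:6]).apply(M)+x[:3]
    f=lambda x:np.r_[(proj(d,Wp(x,MA))-A).ravel(),(proj(s,Wp(x,MB))-B).ravel()]
    r=least_squares(f,x0,loss='soft_l1');x=r.x
    print('pos',x[:3].round(1),'yaw pitch(+=lip down) roll',np.degrees(x[3:]).round(2));print(f(x).reshape(-1,2).round(1).tolist())
E
python3 - <<'E'
from fit import *
A=np.array([[146,198],[366,197]])/5+[80,170]-.4
MA=np.array([[65,55,2],[65,-55,2.]])
B=np.array([[217,265],[390,393],[543,228],[375,115]])/4.615+[290,170]-.4
MB=np.array([[65,-55,2],[65,55,2],[-65,55,24],[-65,-55,24.]])
fit(A,MA,B,MB,[497,300,90,0.02,0,0])
E
```

```text
pos [500.4 301.5  90.6] yaw pitch(+=lip down) roll [ 0.69 -2.14  1.06]
[[-0.4, 0.2], [-0.2, 0.4], [-0.7, -0.2], [-0.3, 0.2], [0.9, 0.2], [-0.8, -0.1]]
```

Request:
apply_moves --rows '[-0.01,0,-0.06,0,0.05,0,0,-0.01,0,-0.12,0,0.1,0,0,0,0,-0.2,0,0.1,0,0,0,0,-0.25,0,0.1,0,0,0,0,-0.25,0,0.05,0,0,0,0,-0.18,0,0,0,0,0,0,-0.12,0,0,0,0,0,0,-0.06,0,0,0,0,0,0,-0.03,0,0,0,0,0,0,0,0,0,0,0]'

```text
time_s: 17.88
eef_pos: [457.4, 300.8, 82.3]
orientation: [-2.191, -2.244, 0.007]
wrist_force: [0.2, 0.0, -2.8]
width: 22.9
```

```bash
python3 look2.py k
```

```text
(17.875, array([457.4, 300.8,  82.3]), 'jaw deg', np.float64(91.36), 'z', array([-6.6e-03,  4.0e-04, -1.0e+00]), 'F', array([ 0.2,  0. , -2.8]), 'w', 22.9, 'q', array([ 0.86,  0.36, -0.18, -0.01, -1.03, -2.41])) [-0.01  0.03 -0.05]
```

View pics/ks.png

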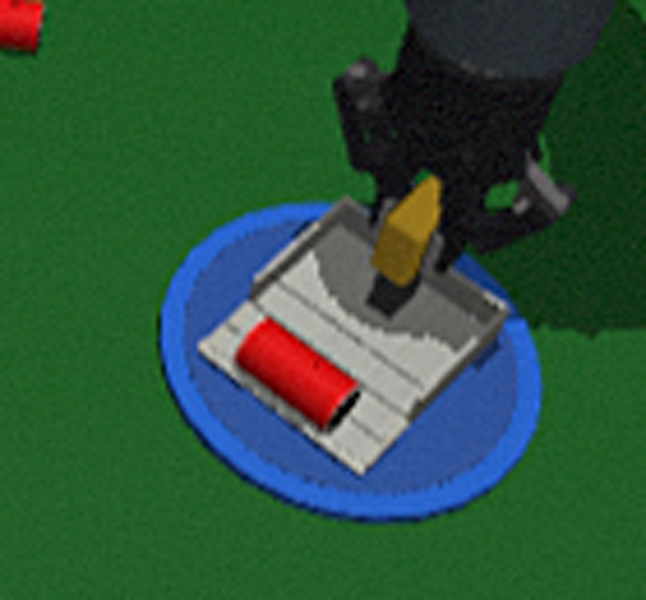

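Still level and loaded, about 6 mm up and centred. I'll lower it in small steps until it touches.

Request:
apply_moves --rows '[0,0,-0.03,0,0,0,0,0,0,-0.03,0,0,0,0,0,0,-0.02,0,0,0,0,0,0,0,0,0,0,0]'

```text
time_s: 18.52
eef_pos: [457.3, 300.6, 77.1]
orientation: [-2.192, -2.244, 0.008]
wrist_force: [0.2, 0.3, -2.6]
width: 22.8
```

```bash
python3 -c "
from h import *
print(toolyaw(),status.state()['torque'].round(2))"
```

```text
(18.525, array([457.3, 300.6,  77.1]), 'jaw deg', np.float64(91.35), 'z', array([-7.e-03, -1.e-04, -1.e+00]), 'F', array([ 0.2,  0.3, -2.6]), 'w', 22.8, 'q', array([ 0.86,  0.37, -0.19, -0.01, -1.02, -2.41])) [-0.04  0.04 -0.01]
```

Request:
apply_moves --rows '[0,0,-0.01,0,0,0,0,0,0,-0.01,0,0,0,0,0,0,0,0,0,0,0]'

```text
time_s: 18.9
eef_pos: [457.6, 300.9, 76.5]
orientation: [-2.191, -2.245, 0.006]
wrist_force: [-0.7, -1.0, 0.4]
width: 22.6
```

```bash
python3 -c "
from h import *
print(toolyaw(),status.state()['torque'].round(2))"
```

```text
(18.9, array([457.6, 300.9,  76.5]), 'jaw deg', np.float64(91.37), 'z', array([-6.e-03,  5.e-04, -1.e+00]), 'F', array([-0.7, -1. ,  0.4]), 'w', 22.6, 'q', array([ 0.86,  0.37, -0.19, -0.01, -1.01, -2.41])) [-0.15  0.05 -0.03]
```

Request:
apply_moves --rows '[0,0,-0.01,0,0.08,0,0,0,0,0,0,0,0,0,0,0,0,0,0,0,0]' --newtons 30

```text
time_s: 19.27
eef_pos: [458.0, 301.1, 76.6]
orientation: [-2.189, -2.242, 0.01]
wrist_force: [-2.6, -1.3, 5.7]
width: 23.0
```

```bash
python3 look2.py l
```

```text
(19.275, array([458. , 301.1,  76.6]), 'jaw deg', np.float64(91.39), 'z', array([-0.0106,  0.001 , -0.9999]), 'F', array([-2.6, -1.3,  5.7]), 'w', 23.0, 'q', array([ 0.86,  0.37, -0.18, -0.01, -1.02, -2.4 ])) [-0.45  0.08 -0.09]
```

View pics/ls.png

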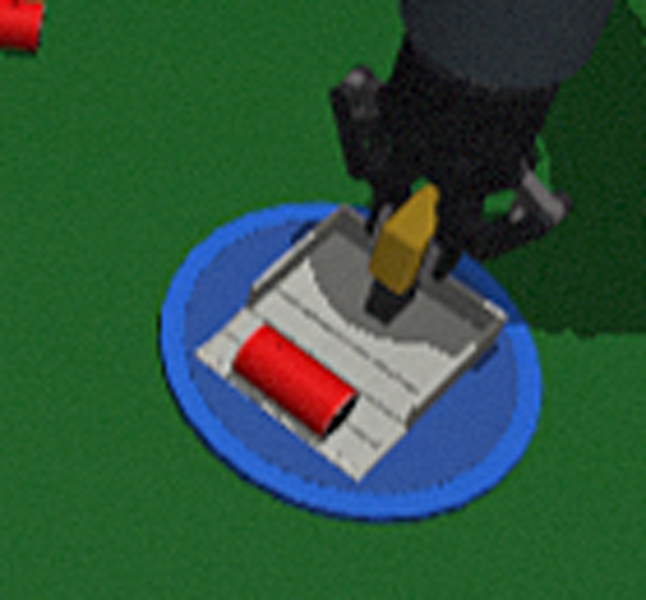

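View pics/lt.png

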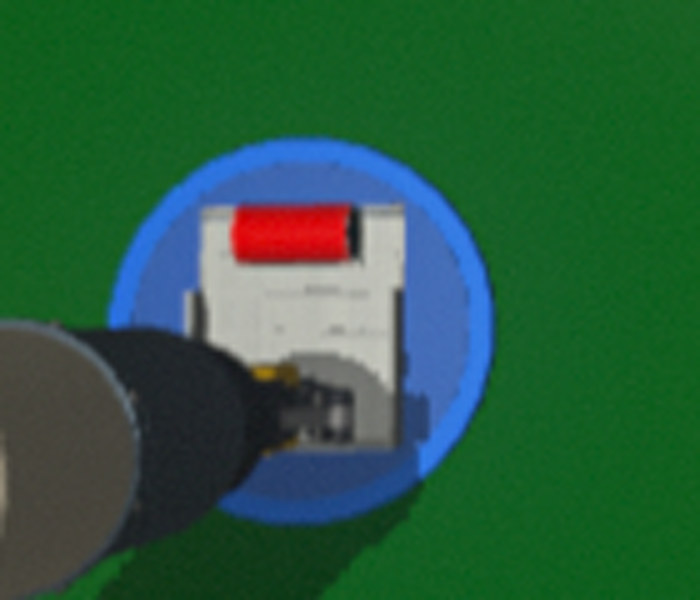

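Request:
apply_moves --rows '[0,0,0,0,0,0,0.3,0,0,0,0,0,0,0.35,0,0,0,0,0,0,0.45,0,0,0,0,0,0,0.6,0,0,0,0,0,0,0.75,0,0,0,0,0,0,0.75]'

```text
time_s: 20.18
eef_pos: [457.3, 300.7, 75.4]
orientation: [-2.189, -2.241, 0.014]
wrist_force: [-0.3, 0.2, -1.1]
width: 64.4
```

```bash
python3 look2.py m
```

```text
(20.175, array([457.3, 300.7,  75.4]), 'jaw deg', np.float64(91.35), 'z', array([-0.0125,  0.    , -0.9999]), 'F', array([-0.3,  0.2, -1.1]), 'w', 64.4, 'q', array([ 0.86,  0.37, -0.19, -0.01, -1.02, -2.4 ])) [-0.03 -0.05 -0.03]
```

View pics/mw.png

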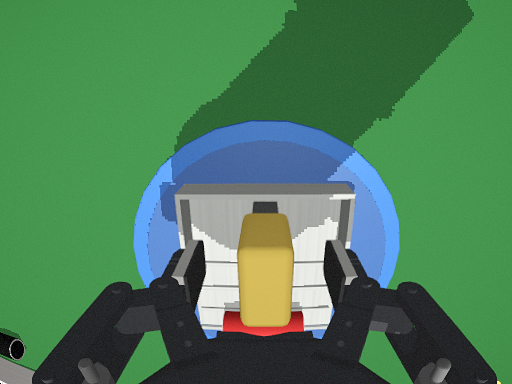

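View pics/ms.png

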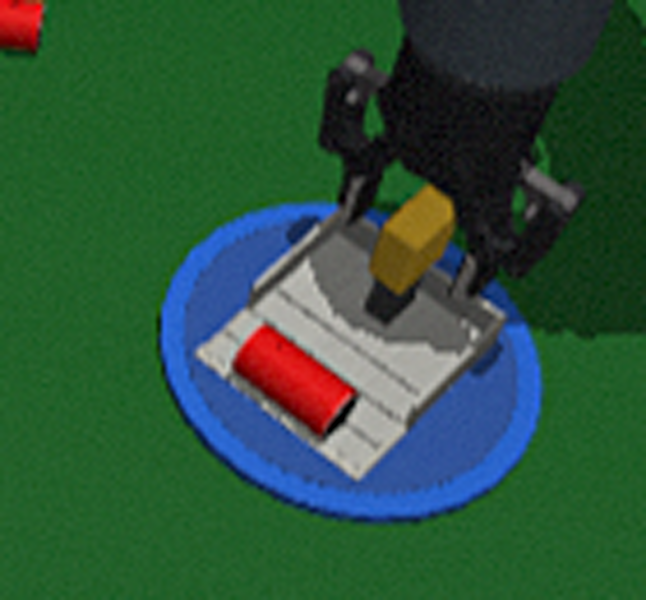

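Released with no shift: both pads are clear of the handle. I'll retreat straight up.

Request:
apply_moves --rows '[0,0,0.1,0,0,0,0.75,0,0,0.3,0,0,0,0.75,0,0,0.5,0,0,0,0.75,0,0,0.6,0,0,0,0.75,-0.2,0,0.6,0,0,0,0.75,-0.5,0,0.3,0,0,0,0.75,-0.5,0,0,0,0,0,0.75,-0.3,0,0,0,0,0,0.75,0,0,0,0,0,0,0.75,0,0,0,0,0,0,0.75]'

```text
time_s: 21.58
eef_pos: [367.6, 300.7, 219.3]
orientation: [-2.189, -2.241, 0.014]
wrist_force: [-0.2, 0.1, -0.2]
width: 64.3
```

```bash
python3 look2.py n
```

```text
(21.575, array([367.6, 300.7, 219.3]), 'jaw deg', np.float64(91.36), 'z', array([-1.250e-02, -4.000e-04, -9.999e-01]), 'F', array([-0.2,  0.1, -0.2]), 'w', 64.3, 'q', array([ 1.01,  0.13, -0.13, -0.01, -1.32, -2.55])) [ 0.02 -0.06  0.02]
```

View pics/ns.png

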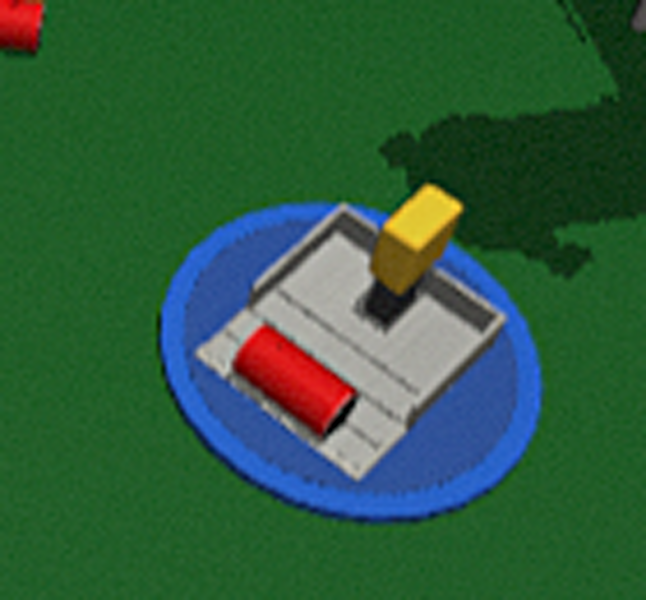

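View pics/nt.png

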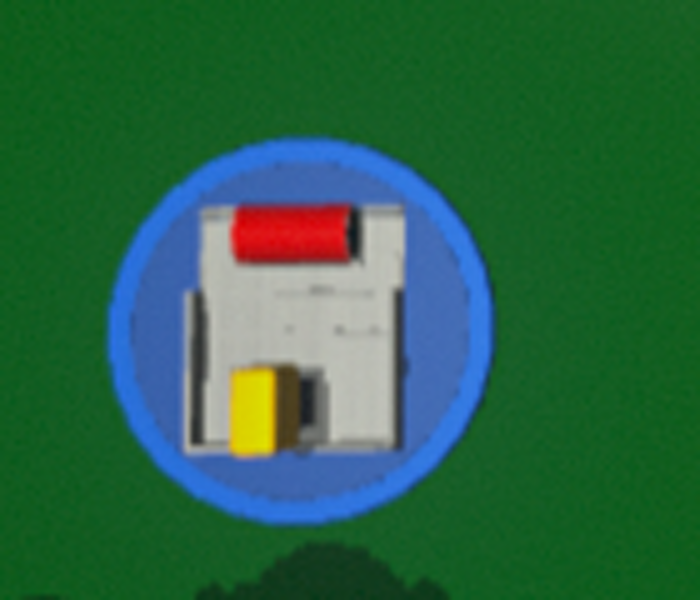

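Scoop is flat and centred on the rest (lip at row 205, rear edge at row 452, rest centre at about (300, 331) in the crop). The offcut is in the pan just behind the crest, and the arm is clear. Handing in.

```bash
python3 -c "
from plant import sign_off
print(sign_off())"
```

```text
the job is handed in; nothing more can be done
None
```

The red offcut is in the scoop, and the scoop stands flat on the middle of the blue rest, released. I handed the job in at about 21.7 s.

- **Which offcut:** Four red ones looked alike, at top-view pixels (217,167), (313,193), (268,214) and (253,248). I took the one at (217,167), which is farthest to the robot's left (y ≈ +93 mm).
- **Scooping:** I gripped the yellow handle and slid the lip along the mat until it met the rail. The end-of-call readings peaked there at about 24 N. The offcut rolled over the crest and sat behind it, and the gripper never came near it.
- **Carrying and placing:** I lifted the loaded scoop about 90 mm, carried it to the rest, lowered it until the force showed contact, opened the fingers and backed away.
- **Last checks:** The final pictures show the pan flat and centred on the rest to within a few mm, with the offcut between the crest and the first rib. The wrist force is near zero and the arm is well clear.
- **Disagreements:** In the grip the pan sat about 1° lip-up relative to the tool, and I corrected this before scooping and before setting down. A camera fit before setting down put the scoop about 3 mm farther ahead than the arm readings did, so I shifted by about 1 mm. No check failed.

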